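# Set out the job trays

### The arm

A 6-joint arm with a two-finger parallel gripper is mounted at the origin on a cart in front of the work surface, level with it; the furniture and walls round the work are solid. World frame = base frame: x ahead of the robot, y to its left, z up, the work surface at z = 0. Lengths are in m, angles in rad, forces in N, time in s.
With the tool pointing down it reaches from about 0.35 to 0.85 m from the base axis. Payload 8.1 kg.
Tool frame: the origin (TCP) lies at the centre of the arm's flange, where the gripper is bolted on; the fingertips stand 186 mm ahead of it and the grasp point (between the pads) lies 167 mm ahead of it; z points along the fingers, y is the line along which they close (so a half turn about z gives the same grasp; the last joint's range is limited). The gripper opens to 93 mm and grips with 3 to 60 N. Pads are 15 mm wide; open, the fingers measure 128 mm over their backs; the gripper's body (75 mm by 188 mm) begins 65 mm behind the grasp point.
Start: joints at [-1.251, 0.13, 1.488, -0, 1.523, -0.085], TCP at [0.236, -0.552, 0.405] pointing down, gripper open.
Joint ranges: [-2.96, 2.96], [-0.89, 2.26], [0.02, 2.5], [-1.34, 4.48], [0, 2.73], [-2.66, 2.66]. Speed limits (rad/s): [2.39, 2.39, 2.79, 3.14, 3.14, 3.14].

### API

Orientations are given as a rotation vector (axis times angle).
In Python, from plant import robot gives the robot as it stands.
- The arm moves only by the tool apply_moves, never from a script. Its argument "series" is a list of rows, each a list of 2 entries, a list of its own where there are three numbers: the shift along the tool's x, y, z in mm, then the turn, a rotation vector about the tool's x, y, z in rad. A call has 1 to 12 rows; each row shifts and turns the commanded pose from where the row before left it, along the tool's axes as they then stand; what a row does not reach is not made up. A row lasts 1/12 s, in which the tool goes at most 41.7 mm and 7.16 degrees, less where a joint would pass 70% of its speed; a pose out of reach is approached as far as the arm can. A call is refused whole if a number of a shift passes 41.7 or a number of a turn 0.125, either way. A call with a gripper value outside its range is refused whole. "claw" is the opening, from 0 (shut) to 1 (fully open), set as the call begins (left out, the last holds). The fingers move at their own pace and stop on an object; "newtons" is the grip in N (left out, the last holds). Time passes only in rows, so rows that do not move let the fingers close. It gives the time, the measured TCP pose, the force, the opening and the grip force at its end, in the units of the state.
- robot.read_state(): the state, without advancing time (a new reading comes with each control period).
- robot.read_camera(name): name is "scene" or "top"; returns (picture, depth): 420x560x3 uint8, blue, green, red; 420x560 float32, m along the optical axis (not along the pixel's ray), 0 where there is no reading.
- robot.calibration(name): a dict with "fx", "fy", "cx", "cy" (pixels), "extrinsics" (4x4, takes a point from world to camera coordinates). Camera axes: x right, y down, z forward; pixel columns grow to the right and rows downward; lengths in m; the calibration is good to about 2 mm. A picture is of the moment at which its call begins. calibration takes no time and is no camera call.
- robot.close_job(): hands the job in; it is judged then, once.
The state is a dict: "t": time; "q": joint angles; "dq": joint speeds; "joint_torque": joint torques, N m; "tool_pos": TCP position; "orientation": TCP orientation; "force": force on the tool from outside, world axes, zero at the start; "wrist_torque": the same for the moment, N m; "opening": finger opening in m; "gripper_force": force on a finger pad.
Only numpy, scipy, OpenCV 4.12 (cv2) and the standard library are available. Lean on these libraries where they do the work, as an engineer would, in place of code of your own. Each camera call takes 0.05 s, during which the arm holds its last target. There are 200 camera calls.

### The job

Get the three leatherwork job trays ready with four of the things that stand along the near edge of the bench: each tray has a tool or part lying in its far compartment and an empty compartment in front of that, on the robot's side. Set the block of beeswax flat in the middle of the empty compartment in front of the steel pricking iron and stand the spool of dark thread with wooden flanges upright, centred, on top of the wax; stand the large bottle upright in the middle of the compartment in front of the leather roll, and the squat lidded jar upright in the middle of the compartment in front of the dish of rivets. Leave the iron, the roll and the dish lying where they are.

Things in the scene. Friction and masses are not known exactly. Their poses are not given: they have to be found in the camera images.
- wax_mid (a point): centre (half-way up) of the beeswax block: a plain yellowish flat block with rounded edges and thread scores across its top, 36 (its x) x 58 (its y) x 20 mm high, lying flat, 80 g. z up.
- spool_mid (a point): centre, on the spool's own axis and half-way up, of the spool to use: dark brown thread, grey-brown wooden flanges, standing on end near the bench's front edge, 55 mm high, to be gripped like a 40 mm cylinder, 60 g; a loose thread end at its side offers no resistance. Not used: a taller slim spool of pale thread (70 mm), a black-flanged one at the back, small ones in a box. z up.
- bottle_mid (a point): centre (on the axis, 60 mm above the foot) of the large bottle: the tallest bottle on the bench, 120 mm high, round body 50 mm in diameter up to about 85 mm, pale tan with a white cap, standing, 190 g. The other bottles are dark, 98 mm and 85 mm high, and are not used, nor is anything along the back or the far right of the bench. z up.
- jar_mid (a point): centre (half-way up) of the squat lidded jar: round, 43 mm in diameter, 50 mm high, straight-sided with a screw lid, standing, 130 g. z up.
- tray_stitch: the tray of the pricking iron: fixed shallow wooden tray, 224 mm long (along its x, away from the robot) by 92 mm wide, cork floor 6 mm above the bench, rims and cross-bar 10 mm above the bench and 6 mm wide. Near compartment 80x80 mm, empty at the start; far compartment 126 mm long and 80 mm wide, holding the pricking iron. Origin: at bench height under the centre of the near, empty compartment; x points to the far compartment (centre 109 mm away), y to the left, z up.
- tray_dye: the tray of the leather roll: fixed shallow wooden tray, 224 mm long (along its x, away from the robot) by 92 mm wide, cork floor 6 mm above the bench, rims and cross-bar 10 mm above the bench and 6 mm wide. Near compartment 80x80 mm, empty at the start; far compartment 126 mm long and 80 mm wide, holding the leather roll. Origin: at bench height under the centre of the near, empty compartment; x points to the far compartment (centre 109 mm away), y to the left, z up.
- tray_rivet: the tray of the rivet dish: fixed shallow wooden tray, 224 mm long (along its x, away from the robot) by 92 mm wide, cork floor 6 mm above the bench, rims and cross-bar 10 mm above the bench and 6 mm wide. Near compartment 80x80 mm, empty at the start; far compartment 126 mm long and 80 mm wide, holding the dish of rivets. Origin: at bench height under the centre of the near, empty compartment; x points to the far compartment (centre 109 mm away), y to the left, z up.
- pricking_iron: the pricking iron: a bare steel tool 102 mm long, 24 mm wide at its toothed end, 10 mm high, lying loose along the far compartment of its tray. Origin at the centre of its underside, y along its length, z up. Not to be moved.
- leather_roll: the leather roll: a tan roll 120 mm long, 27 mm thick, lying loose along the far compartment of its tray. Origin at the centre of its underside, y along its length, z up. Not to be moved.
- rivet_dish: the dish of rivets: a round metal dish 71 mm in diameter, 16 mm high, with brass rivets fixed in it, standing loose in the far compartment of its tray. Origin at the centre of its underside, z up. Not to be moved.

How it is judged:
At the end, for the whole second after the job is handed in: In the near compartments, within 15 mm of their middles: wax flat (iron's tray), large bottle upright (leather roll's tray), squat jar upright (rivet dish's tray). The spool stands upright on the wax within 12 mm of its centre. All released and at rest; iron, roll and dish not moved over 20 mm (horizontal distance between wax_mid and tray_stitch below 0.015 m and height (world z) of wax_mid below 0.022 m and angle between each of wax_mid, bottle_mid, jar_mid's own z axis and vertical below 0.1 rad and horizontal distance between spool_mid and wax_mid below 0.012 m and height (world z) of spool_mid between 0.048 and 0.06 m and angle between spool_mid's own z axis and vertical below 0.12 rad and horizontal distance between bottle_mid and tray_dye below 0.015 m and height (world z) of bottle_mid below 0.072 m and horizontal distance between jar_mid and tray_rivet below 0.015 m and height (world z) of jar_mid below 0.037 m and linear speed of each of wax, spool, bottle, jar below 0.03 m/s); the robot touches nothing.
It fails at once if the pricking iron is moved more than 20 mm (distance of pricking_iron from where it was at the start of the episode above 0.02 m).
It fails at once if the leather roll is moved more than 20 mm (distance of leather_roll from where it was at the start of the episode above 0.02 m).
It fails at once if the dish of rivets is moved more than 20 mm (distance of rivet_dish from where it was at the start of the episode above 0.02 m).
It also fails if it takes over 112 s, if anything falls off the work surface, if the arm or the gripper's body presses on something with over 40 N, if the wrist force passes 120 N, or if a joint passes its speed limit or range.

## Working session

There is one attempt and no reset: what is moved stays moved. The work goes in short steps, Python scripts to look and compute and a tool call to move; the robot and the scene stay as the last step left them, time stands still between calls to the robot, and variables do not carry over. Pictures are saved under pics/ and viewed, at most 14 in all, crops included, and the job is handed in when it is done.

Besides the shell and the picture viewer there is one more tool, called after "Request:" as name(argument=value, ...) on one line, values as JSON. apply_moves: Moves the arm, as the interface text tells. Its arguments: {"type":"object","properties":{"series":{"type":"array"},"claw":{"type":"number"},"newtons":{"type":"number"}},"required":["series"]}

```bash
mkdir -p pics; python3 - <<'E'
from plant import robot
import cv2,numpy as np
s=robot.read_state();print(s)
for n in("scene","top"):
    p,d=robot.read_camera(n);cv2.imwrite(f"pics/{n}0.png",p);np.save(f"{n}0.npy",d);c=robot.calibration(n);print(n,c)
E
```

```text
{'t': 0.0, 'q': array([-1.25138833e+00,  1.31172407e-01,  1.48924414e+00, -2.77967743e-06,
        1.52300001e+00, -8.53804667e-02]), 'dq': array([-0.00104149, -0.00070832,  0.00184305, -0.00027651, -0.00034119,
       -0.00026685]), 'joint_torque': array([-1.19951119e-04, -5.59830737e+01, -4.91769290e+01,  7.67690758e-02,
        3.48646834e-02, -1.14005629e-04]), 'tool_pos': array([ 0.23625633, -0.55128934,  0.40369972]), 'orientation': array([-3.07569261e+00, -6.31144231e-01,  3.38613632e-04]), 'force': array([ 0.22653372,  0.87272542, -0.28681689]), 'wrist_torque': array([-0.00304389,  0.0314012 , -0.03087382]), 'gripper_force': 0.0, 'opening': 0.09257821648973542}
scene {'fx': 423.6190197313476, 'fy': 423.6190197313476, 'cx': 283.44840433118503, 'cy': 210.63881662303157, 'extrinsics': array([[ 0.43612809, -0.8997326 , -0.01653906, -0.46986463],
       [-0.36233356, -0.15875148, -0.91842929,  0.23005816],
       [ 0.82371517,  0.40654547, -0.39523929,  0.55987312],
       [ 0.        ,  0.        ,  0.        ,  1.        ]])}
top {'fx': 484.50909311861415, 'fy': 484.50909311861415, 'cx': 281.83254989259353, 'cy': 208.61214065885807, 'extrinsics': array([[-0.0028683 , -0.99991152,  0.01298912, -0.27363769],
       [-0.9915973 ,  0.00116406, -0.12935778,  0.54798835],
       [ 0.12933121, -0.01325102, -0.99151291,  0.94139959],
       [ 0.        ,  0.        ,  0.        ,  1.        ]])}
```

View pics/scene0.png

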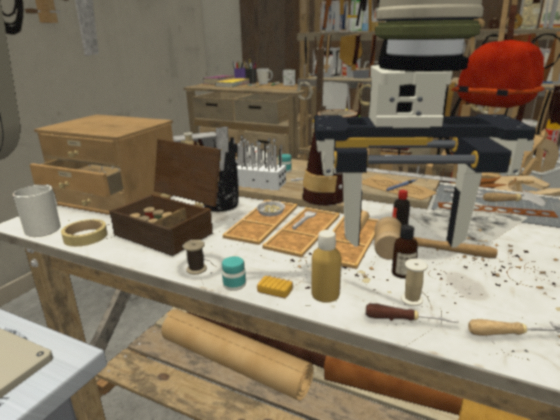

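View pics/top0.png

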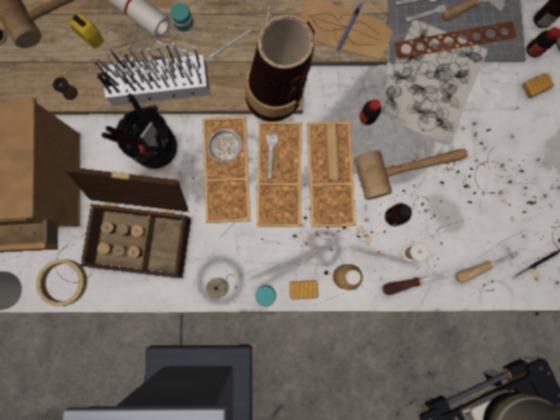

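The scene view shows the spool (195,255), jar (233,271), wax (275,286) and bottle (326,270). In the top view they are at (217,288), (265,296), (304,290) and (347,276). The near compartments are at about (228,200) for the dish, (279,204) for the iron and (331,204) for the roll. Next I'll enlarge two regions of the top view.

```bash
cat > h.py <<'E'
import numpy as np
from plant import robot
def ray(n,u,v,z):
    c=robot.calibration(n);E=c["extrinsics"];R,t=E[:3,:3],E[:3,3]
    o=-R.T@t;d=R.T@np.array([(u-c["cx"])/c["fx"],(v-c["cy"])/c["fy"],1]);return o+d*(z-o[2])/d[2]
def cloud(n,d):
    c=robot.calibration(n);E=c["extrinsics"];R,t=E[:3,:3],E[:3,3]
    v,u=np.mgrid[:d.shape[0],:d.shape[1]]
    P=np.stack([(u-c["cx"])/c["fx"]*d,(v-c["cy"])/c["fy"]*d,d],-1);return (P-t)@R
E
python3 - <<'E'
import cv2,numpy as np
from h import *
p=cv2.imread("pics/top0.png")
a=cv2.resize(p[170:310,190:370],None,fx=4.4,fy=4.2,interpolation=cv2.INTER_CUBIC)
a=cv2.resize(p[170:310,190:370],None,fx=4.0,fy=4.0,interpolation=cv2.INTER_CUBIC)
cv2.imwrite("pics/crop0.png",a)
W=cloud("top",np.load("top0.npy"))
for nm,(u0,v0,u1,v1),lo,hi in[("spool",(200,270,238,303),.05,.062),("jar",(250,280,280,308),.044,.056),("wax",(284,275,324,304),.015,.026),("bottle",(325,255,372,296),.075,.13),("bcap",(325,255,372,296),.11,.13)]:
    q=W[v0:v1,u0:u1].reshape(-1,3);q=q[(q[:,2]>lo)&(q[:,2]<hi)]
    print(nm,len(q),q.mean(0).round(4),q.min(0).round(3),q.max(0).round(3))
    if nm=="wax":
        r=cv2.minAreaRect(q[:,:2].astype(np.float32)*1000);print(r)
E
```

```text
spool 319 [ 0.3905 -0.1453  0.0541] [ 0.371 -0.164  0.05 ] [ 0.409 -0.127  0.059]
jar 325 [ 0.3749 -0.2406  0.0487] [ 0.357 -0.259  0.044] [ 0.393 -0.222  0.053]
wax 486 [ 0.3857 -0.3177  0.0189] [ 0.367 -0.346  0.015] [ 0.404 -0.289  0.025]
((385.5269775390625, -317.60284423828125), (36.015071868896484, 57.31637954711914), 2.660001277923584)
bottle 524 [ 0.4115 -0.3987  0.0979] [ 0.388 -0.424  0.075] [ 0.435 -0.379  0.123]
bcap 191 [ 0.4114 -0.4016  0.1187] [ 0.398 -0.416  0.112] [ 0.424 -0.389  0.123]
```

View pics/crop0.png

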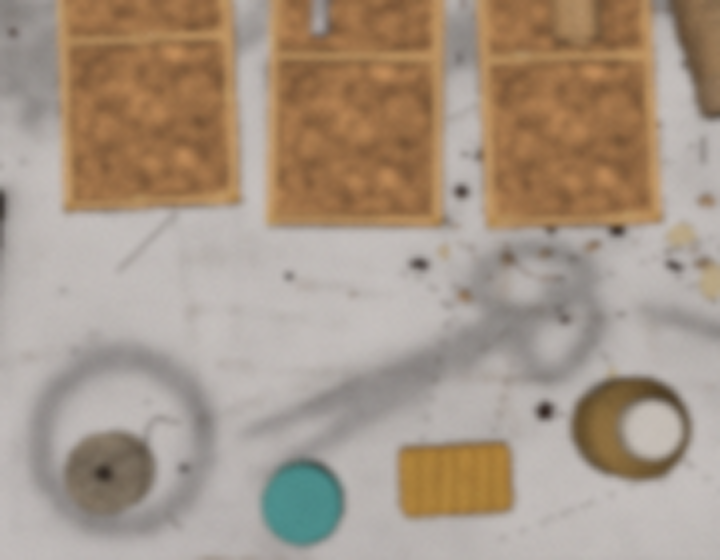

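The crop puts the compartment centres at about (150,120) for the dish, (355,139) for the iron and (570,138) for the roll. The objects match the depth-cloud centroids. Next I work out the tray positions, check for tall obstacles, and find the tool axes.

```bash
python3 - <<'E'
from h import *
from scipy.spatial.transform import Rotation as Ro
np.set_printoptions(precision=4,suppress=True)
f=lambda x,y:(190+(x+.5)/4-.5,170+(y+.5)/4-.5)
def g(x,y):return ray("top",*f(x,y),.010)
for n,a in dict(rivet=[(62,40),(233,37),(67,205),(236,198)],stitch=[(270,59),(440,56),(272,221),(438,221)],dye=[(482,58),(652,54),(489,222),(657,218)]).items():
    c=np.array([g(*k) for k in a]);m=c.mean(0)
    print(n,m,"w",np.linalg.norm(c[0]-c[1]),np.linalg.norm(c[2]-c[3]),"l",np.linalg.norm(c[0]-c[2]),np.linalg.norm(c[1]-c[3]),"ydir",np.degrees(np.arctan2(*(c[0]-c[1])[:2])))
s=robot.read_state();print(Ro.from_rotvec(s["orientation"]).as_matrix())
W=cloud("top",np.load("top0.npy")).reshape(-1,3);S=cloud("scene",np.load("scene0.npy")).reshape(-1,3)
for A in(W,S):
  for n,(x0,x1,y0,y1) in dict(box=(.38,.6,-.12,.1),mug=(.66,.9,-.35,-.18),mallet=(.5,.75,-.65,-.42),wide=(.25,.66,-.45,-.12)).items():
    q=A[(A[:,0]>x0)&(A[:,0]<x1)&(A[:,1]>y0)&(A[:,1]<y1)&(A[:,2]>.03)&(A[:,2]<.4)]
    if len(q):print(n,len(q),q.min(0),q.max(0))
E
```

```text
rivet [ 0.5702 -0.1612  0.01  ] w 0.08923851281317025 0.0872707644288793 l 0.08672327271257645 0.08470404798012288 ydir -1.002323307120119
stitch [ 0.56  -0.268  0.01 ] w 0.08887492968454111 0.08581672774304576 l 0.08497779107629964 0.08666994170702688 ydir -0.9977856955864421
dye [ 0.5605 -0.3799  0.01  ] w 0.08918293447738065 0.0871677380306032 l 0.0861856459955296 0.08628856304561441 ydir -1.3380713052279012
[[ 0.9192  0.3938 -0.0005]
 [ 0.3938 -0.9192  0.0015]
 [ 0.0001 -0.0016 -1.    ]]
box 5795 [ 0.4112 -0.0934  0.03  ] [0.5997 0.1    0.1984]
mug 5457 [ 0.7335 -0.327   0.03  ] [ 0.8515 -0.2002  0.2434]
mallet 2063 [ 0.5147 -0.6217  0.0301] [ 0.75   -0.4238  0.1007]
wide 1855 [ 0.3567 -0.45    0.03  ] [ 0.66   -0.1265  0.1227]
box 6319 [ 0.4071 -0.0959  0.03  ] [0.5934 0.1    0.1948]
mug 1785 [ 0.7289 -0.3277  0.03  ] [ 0.8517 -0.206   0.2414]
mallet 1784 [ 0.5109 -0.5477  0.03  ] [ 0.7493 -0.427   0.0984]
wide 2328 [ 0.3515 -0.4499  0.03  ] [ 0.6543 -0.1282  0.1207]
```

Request:
apply_moves(series=[[[0,0,0],[0,0,-0.1166]],[[0,0,0],[0,0,-0.1166]],[[0,0,0],[0,0,-0.1166]],[[0,0,0],[0,0,-0.1166]],[[0,0,0],[0,0,-0.1166]],[[0,0,0],[0,0,-0.1166]],[[0,0,0],[0,0,-0.1166]],[[0,0,0],[0,0,-0.1166]],[[0,0,0],[0,0,-0.1166]],[[0,0,0],[0,0,-0.1166]],[[0,0,0],[0,0,0]],[[0,0,0],[0,0,0]]], claw=1)

```text
t: 1.1
tool_pos: [0.2363, -0.5514, 0.4043]
orientation: [-2.225, -2.217, -0.001]
force: [-0.8, -0.2, -0.5]
opening: 0.0929
gripper_force: 0.0
```

Request:
apply_moves(series=[[[25,29,6],[0,0,0]],[[25,29,6],[0,0,0]],[[25,29,6],[0,0,0]],[[25,29,6],[0,0,0]],[[25,29,6],[0,0,0]],[[25,30,7],[0,0,0]],[[0,0,0],[0,0,0]],[[0,0,0],[0,0,0]]])

```text
t: 1.77
tool_pos: [0.4126, -0.3999, 0.367]
orientation: [-2.22, -2.221, -0.0]
force: [0.1, -0.1, 0.0]
opening: 0.0931
gripper_force: 0.0
```

Request:
apply_moves(series=[[[-1.5,-1,25],[0,0,0]],[[0,0,27],[0,0,0]],[[0,0,27],[0,0,0]],[[0,0,27],[0,0,0]],[[0,0,20],[0,0,0]],[[0,0,8],[0,0,0]],[[0,0,0],[0,0,0]]])

```text
t: 2.35
tool_pos: [0.4087, -0.4031, 0.2314]
orientation: [-2.222, -2.215, -0.0]
force: [-0.6, -0.4, -0.1]
opening: 0.0925
gripper_force: 0.0
```

Request:
apply_moves(series=[[[0,0,0],[0,0,0]],[[0,0,0],[0,0,0]],[[0,0,0],[0,0,0]],[[0,0,0],[0,0,0]],[[0,0,0],[0,0,0]],[[0,0,0],[0,0,0]],[[0,0,0],[0,0,0]],[[0,0,0],[0,0,0]],[[0,0,0],[0,0,0]],[[0,0,0],[0,0,0]]], claw=0, newtons=18)

```text
t: 3.18
tool_pos: [0.4105, -0.4031, 0.2341]
orientation: [2.221, 2.221, 0.0]
force: [0.6, 0.0, 2.7]
opening: 0.0499
gripper_force: 18.0
```

Request:
apply_moves(series=[[[0,0,-15],[0,0,0]],[[0,0,-25],[0,0,0]],[[0,0,-20],[0,0,0]],[[2,15,0],[0,0,0]],[[4,27,0],[0,0,0]],[[4,27,0],[0,0,0]],[[4,27,0],[0,0,0]],[[4,27,0],[0,0,0]],[[4,26,0],[0,0,0]],[[0,0,0],[0,0,0]],[[0,0,0],[0,0,0]]])

```text
t: 4.1
tool_pos: [0.5602, -0.3802, 0.2925]
orientation: [-2.218, -2.222, 0.0]
force: [-0.3, 0.1, -2.0]
opening: 0.0498
gripper_force: 18.0
```

```bash
python3 - <<'E'
from h import *
import cv2
p,d=robot.read_camera("scene");cv2.imwrite("pics/s1.png",cv2.resize(p[120:330,180:460],None,fx=2.5,fy=2.5))
print(robot.read_state()["tool_pos"],robot.read_state()["opening"])
E
```

```text
[ 0.55928594 -0.38062149  0.29255668] 0.049798236591950006
```

View pics/s1.png

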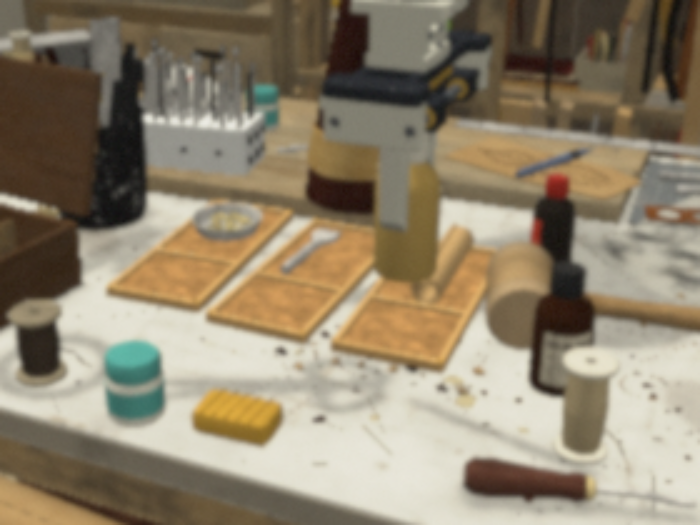

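The picture shows the bottle held upright, foot at about (408,275), above the roll's near compartment at (410,325). The lowering distance is 52 mm.

Request:
apply_moves(series=[[[0,0,15],[0,0,0]],[[0,0,15],[0,0,0]],[[0,0,10],[0,0,0]],[[0,0,6],[0,0,0]],[[0,0,4],[0,0,0]],[[0,0,2],[0,0,0]],[[0,0,0],[0,0,0]],[[0,0,0],[0,0,0]],[[0,0,0],[0,0,0]]])

```text
t: 4.9
tool_pos: [0.5596, -0.3812, 0.2427]
orientation: [2.22, 2.22, 0.0]
force: [0.3, -0.4, -2.1]
opening: 0.0496
gripper_force: 18.0
```

Request:
apply_moves(series=[[[0,0,1],[0,0,0]],[[0,0,1],[0,0,0]],[[0,0,1],[0,0,0]],[[0,0,0],[0,0,0]],[[0,0,0],[0,0,0]]])

```text
t: 5.32
tool_pos: [0.5596, -0.3812, 0.24]
orientation: [2.22, 2.221, 0.0]
force: [-1.2, 1.6, 4.9]
opening: 0.0496
gripper_force: 18.0
```

Request:
apply_moves(series=[[[0,0,0],[0,0,0]],[[0,0,0],[0,0,0]],[[0,0,0],[0,0,0]],[[0,0,0],[0,0,0]],[[0,0,0],[0,0,0]],[[0,0,0],[0,0,0]],[[0,0,-20],[0,0,0]],[[0,0,-35],[0,0,0]],[[0,0,-35],[0,0,0]],[[0,0,-10],[0,0,0]],[[0,0,0],[0,0,0]]], claw=1)

```text
t: 6.23
tool_pos: [0.5604, -0.3819, 0.3443]
orientation: [2.215, 2.215, 0.001]
force: [0.6, -0.5, -0.8]
opening: 0.0929
gripper_force: 0.0
```

Request:
apply_moves(series=[[[10,-29,0],[0,0,0]],[[10,-29,0],[0,0,0]],[[10,-29,0],[0,0,0]],[[11,-29,10],[0,0,0]],[[11,-29,20],[0,0,0]],[[11,-29,30],[0,0,0]],[[0,0,0],[0,0,0]],[[0,0,0],[0,0,0]]])

```text
t: 6.9
tool_pos: [0.3831, -0.3158, 0.2741]
orientation: [-2.215, -2.213, -0.0]
force: [0.2, -1.2, 0.8]
opening: 0.0933
gripper_force: 0.0
```

Request:
apply_moves(series=[[[0,0,20],[0,0,0]],[[0,0,25],[0,0,0]],[[0,0,20],[0,0,0]],[[0,0,10],[0,0,0]],[[0,0,7],[0,0,0]],[[0,0,4],[0,0,0]],[[0,0,0],[0,0,0]],[[0,0,0],[0,0,0]],[[0,0,0],[0,0,0]]])

```text
t: 7.65
tool_pos: [0.3869, -0.3189, 0.195]
orientation: [2.22, 2.22, 0.0]
force: [-0.6, -0.2, 0.0]
opening: 0.0927
gripper_force: 0.0
```

Request:
apply_moves(series=[[[0,0,0],[0,0,0]],[[0,0,0],[0,0,0]],[[0,0,0],[0,0,0]],[[0,0,0],[0,0,0]],[[0,0,0],[0,0,0]],[[0,0,0],[0,0,0]],[[0,0,0],[0,0,0]],[[0,0,0],[0,0,0]],[[0,0,0],[0,0,0]],[[0,0,0],[0,0,0]],[[0,0,0],[0,0,0]],[[0,0,0],[0,0,0]]], claw=0, newtons=15)

```text
t: 8.65
tool_pos: [0.3863, -0.3184, 0.1938]
orientation: [-2.221, -2.221, 0.0]
force: [1.2, 0.1, -0.3]
opening: 0.0357
gripper_force: 14.8
```

```bash
python3 - <<'E'
from h import *
import cv2
p,d=robot.read_camera("scene");cv2.imwrite("pics/s2.png",cv2.resize(p[150:330,180:400],None,fx=3,fy=3))
print(robot.read_state()["tool_pos"],robot.read_state()["opening"])
E
```

```text
[ 0.38626495 -0.31837143  0.19371557] 0.035878133120941416
```

View pics/s2.png

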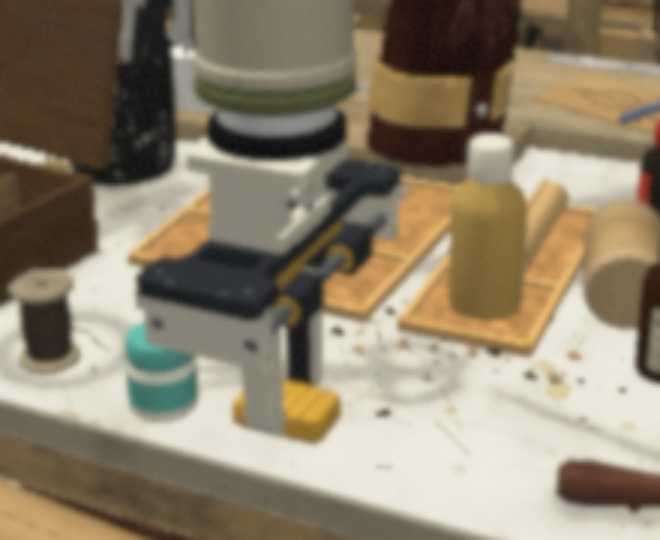

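The bottle stands in the roll's compartment, with its foot near (487,305). The wax is gripped across its short side, finger tip at (262,430).

Request:
apply_moves(series=[[[0,0,-10],[0,0,0]],[[0,0,-20],[0,0,0]],[[0,0,-20],[0,0,0]],[[6,20,0],[0,0,0]],[[8,27,0],[0,0,0]],[[8,27,0],[0,0,0]],[[8,27,0],[0,0,0]],[[8,27,0],[0,0,0]],[[8,27,0],[0,0,0]],[[4,19,0],[0,0,0]],[[0,0,0],[0,0,0]],[[0,0,0],[0,0,0]]])

```text
t: 9.7
tool_pos: [0.561, -0.2679, 0.2442]
orientation: [2.22, 2.223, -0.0]
force: [-0.4, 0.5, -0.8]
opening: 0.036
gripper_force: 14.8
```

Request:
apply_moves(series=[[[0,0,12],[0,0,0]],[[0,0,12],[0,0,0]],[[0,0,8],[0,0,0]],[[0,0,5],[0,0,0]],[[0,0,3],[0,0,0]],[[0,0,2],[0,0,0]],[[0,0,1],[0,0,0]],[[0,0,0],[0,0,0]],[[0,0,0],[0,0,0]],[[0,0,0],[0,0,0]]])

```text
t: 10.53
tool_pos: [0.5606, -0.2685, 0.2013]
orientation: [2.221, 2.221, 0.0]
force: [0.0, -0.9, -1.4]
opening: 0.0356
gripper_force: 14.8
```

```bash
python3 - <<'E'
from h import *
import cv2
p,d=robot.read_camera("scene");cv2.imwrite("pics/s3.png",cv2.resize(p[170:300,200:400],None,fx=4,fy=4))
s=robot.read_state();print(s["tool_pos"],s["opening"],s["force"])
E
```

```text
[ 0.56054926 -0.26846111  0.20128619] 0.03643080815563138 [-0.54508085  0.66042568 -1.26887842]
```

View pics/s3.png

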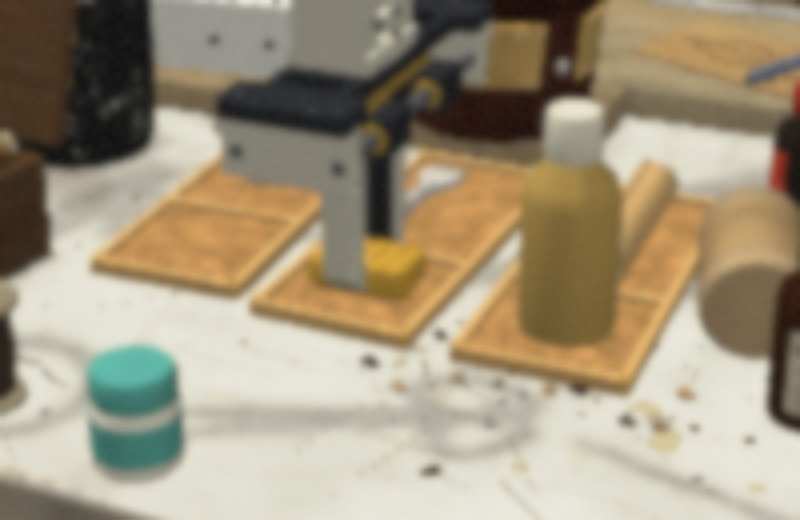

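The wax is over the middle of the iron's compartment at about (368,265) and almost down. Two more small steps will touch it down.

Request:
apply_moves(series=[[[0,0,1],[0,0,0]],[[0,0,1],[0,0,0]],[[0,0,0],[0,0,0]],[[0,0,0],[0,0,0]]])

```text
t: 10.92
tool_pos: [0.5606, -0.2685, 0.1997]
orientation: [2.221, 2.221, 0.0]
force: [-1.8, 0.6, 5.4]
opening: 0.0357
gripper_force: 14.9
```

Request:
apply_moves(series=[[[0,0,0],[0,0,0]],[[0,0,0],[0,0,0]],[[0,0,0],[0,0,0]],[[0,0,0],[0,0,0]],[[0,0,0],[0,0,0]],[[0,0,-10],[0,0,0]],[[0,0,-20],[0,0,0]],[[0,0,-30],[0,0,0]],[[0,0,-30],[0,0,0]],[[0,0,0],[0,0,0]],[[0,0,0],[0,0,0]],[[0,0,0],[0,0,0]]], claw=0.58)

```text
t: 11.92
tool_pos: [0.5603, -0.2683, 0.2891]
orientation: [2.221, 2.221, 0.0]
force: [0.9, 0.1, -1.4]
opening: 0.0539
gripper_force: 0.0
```

Request:
apply_moves(series=[[[10,-14,0],[0,0,0]],[[17,-24,0],[0,0,0]],[[17,-24,0],[0,0,0]],[[17,-24,0],[0,0,0]],[[17,-24,0],[0,0,0]],[[17,-24,0],[0,0,0]],[[17,-24,0],[0,0,0]],[[11,-12,0],[0,0,0]],[[0,0,0],[0,0,0]],[[0,0,0],[0,0,0]],[[0,0,0],[0,0,0]]], claw=1)

```text
t: 12.83
tool_pos: [0.3906, -0.1457, 0.2885]
orientation: [-2.221, -2.221, 0.0]
force: [0.6, 0.1, 1.0]
opening: 0.0931
gripper_force: 0.0
```

```bash
python3 - <<'E'
from h import *
import cv2
p,d=robot.read_camera("top");cv2.imwrite("pics/t4.png",cv2.resize(p[100:310,180:380],None,fx=2.8,fy=2.8))
W=cloud("top",d)
for nm,(u0,v0,u1,v1),lo,hi in[("wax",(258,180,302,228),.019,.035),("bottle",(310,170,370,230),.075,.14),("cap",(310,170,370,230),.115,.14)]:
    q=W[v0:v1,u0:u1].reshape(-1,3);q=q[(q[:,2]>lo)&(q[:,2]<hi)]
    print(nm,len(q),q.mean(0).round(4),q.min(0).round(3),q.max(0).round(3),cv2.minAreaRect(q[:,:2].astype(np.float32)*1000))
s=robot.read_state();print(s["tool_pos"],s["opening"],s["q"])
E
```

```text
wax 476 [ 0.5609 -0.2683  0.0248] [ 0.543 -0.296  0.019] [ 0.58 -0.24  0.03] ((561.5537109375, -268.1149597167969), (36.31045150756836, 56.409481048583984), 1.903433918952942)
bottle 520 [ 0.5567 -0.3772  0.1031] [ 0.535 -0.404  0.075] [ 0.584 -0.356  0.131] ((559.3184204101562, -380.0006408691406), (48.659305572509766, 47.73598861694336), 85.893310546875)
cap 185 [ 0.5596 -0.3798  0.1246] [ 0.547 -0.394  0.116] [ 0.573 -0.367  0.131] ((560.3740844726562, -380.13934326171875), (26.188371658325195, 27.146465301513672), 44.63772964477539)
[ 0.39081804 -0.14583051  0.28857863] 0.09303987581564162 [-4.80141254e-01 -3.00087481e-01  2.10971838e+00 -1.11950947e-04
  1.33208401e+00 -4.79999742e-01]
```

View pics/t4.png

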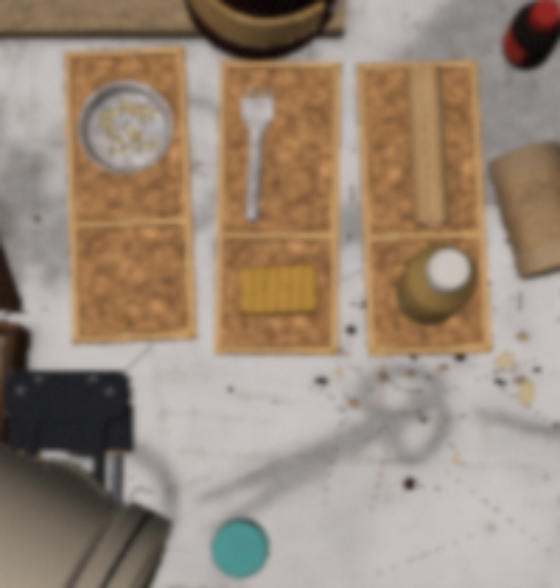

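The picture confirms the wax centred in the iron's compartment (278,290) and the bottle in the roll's compartment (432,285), with the iron, roll and dish undisturbed. Now the spool.

Request:
apply_moves(series=[[[0,0,15],[0,0,0]],[[0,0,20],[0,0,0]],[[0,0,20],[0,0,0]],[[0,0,15],[0,0,0]],[[0,0,10],[0,0,0]],[[0,0,8],[0,0,0]],[[0,0,2],[0,0,0]],[[0,0,0],[0,0,0]],[[0,0,0],[0,0,0]]])

```text
t: 13.63
tool_pos: [0.3908, -0.1457, 0.1994]
orientation: [2.221, 2.221, 0.0]
force: [0.4, -0.1, 0.6]
opening: 0.0929
gripper_force: 0.0
```

Request:
apply_moves(series=[[[0,0,0],[0,0,0]],[[0,0,0],[0,0,0]],[[0,0,0],[0,0,0]],[[0,0,0],[0,0,0]],[[0,0,0],[0,0,0]],[[0,0,0],[0,0,0]],[[0,0,0],[0,0,0]],[[0,0,0],[0,0,0]],[[0,0,0],[0,0,0]],[[0,0,0],[0,0,0]],[[0,0,0],[0,0,0]],[[0,0,0],[0,0,0]]], claw=0, newtons=15)

```text
t: 14.63
tool_pos: [0.3903, -0.1454, 0.1988]
orientation: [-2.221, -2.221, -0.0]
force: [0.1, 0.7, 0.4]
opening: 0.0389
gripper_force: 15.0
```

Request:
apply_moves(series=[[[0,0,-15],[0,0,0]],[[0,0,-25],[0,0,0]],[[0,0,-30],[0,0,0]],[[-10,14,0],[0,0,0]],[[-18,25,0],[0,0,0]],[[-18,25,0],[0,0,0]],[[-18,25,0],[0,0,0]],[[-18,25,0],[0,0,0]],[[-18,25,0],[0,0,0]],[[-15,20,0],[0,0,0]],[[-8,11.5,0],[0,0,0]],[[0,0,0],[0,0,0]]])

```text
t: 15.63
tool_pos: [0.5623, -0.2698, 0.2684]
orientation: [2.222, 2.22, 0.0]
force: [0.8, -0.0, -0.6]
opening: 0.0388
gripper_force: 15.0
```

Request:
apply_moves(series=[[[0,0,0],[0,0,0]],[[0,0,12],[0,0,0]],[[0,0,12],[0,0,0]],[[0,0,8],[0,0,0]],[[0,0,5],[0,0,0]],[[0,0,3],[0,0,0]],[[0,0,2],[0,0,0]],[[0,0,0],[0,0,0]],[[0,0,0],[0,0,0]],[[0,0,0],[0,0,0]]])

```text
t: 16.47
tool_pos: [0.5611, -0.2685, 0.2274]
orientation: [2.221, 2.221, 0.0]
force: [-0.5, -1.0, -0.6]
opening: 0.0389
gripper_force: 15.0
```

```bash
python3 - <<'E'
from h import *
import cv2
p,d=robot.read_camera("scene");cv2.imwrite("pics/s5.png",cv2.resize(p[170:300,200:400],None,fx=4,fy=4))
s=robot.read_state();print(s["tool_pos"],s["opening"],s["force"])
E
```

```text
[ 0.5610734  -0.26853249  0.22738998] 0.03897737486872748 [-0.22436778  0.17592853 -0.05679721]
```

View pics/s5.png

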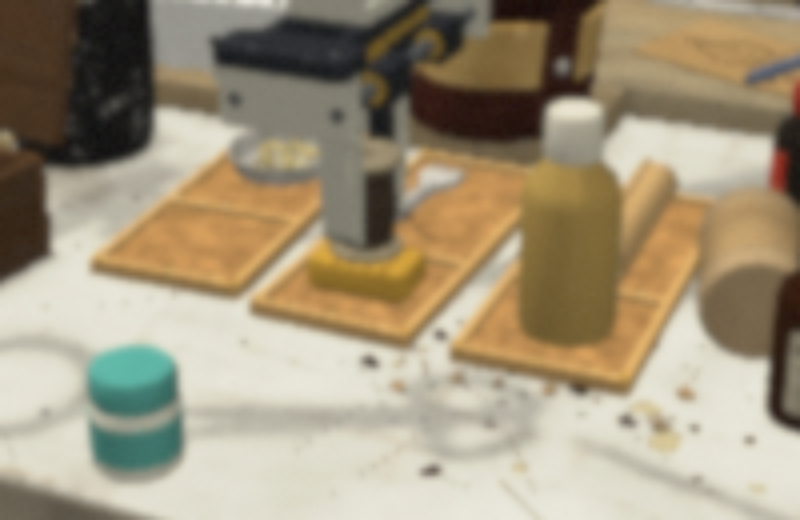

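The spool sits upright over the wax, with its lower flange at about (370,250). It needs about 2.5 mm more to touch down.

Request:
apply_moves(series=[[[0,0,1],[0,0,0]],[[0,0,1],[0,0,0]],[[0,0,0.5],[0,0,0]],[[0,0,0],[0,0,0]],[[0,0,0],[0,0,0]]])

```text
t: 16.93
tool_pos: [0.561, -0.2685, 0.2248]
orientation: [2.221, 2.221, 0.0]
force: [-1.6, 0.9, 4.9]
opening: 0.0389
gripper_force: 15.0
```

Request:
apply_moves(series=[[[0,0,0],[0,0,0]],[[0,0,0],[0,0,0]],[[0,0,0],[0,0,0]],[[0,0,0],[0,0,0]],[[0,0,0],[0,0,0]],[[0,0,0],[0,0,0]],[[0,0,-15],[0,0,0]],[[0,0,-25],[0,0,0]],[[0,0,-30],[0,0,0]],[[0,0,-20],[0,0,0]],[[0,0,0],[0,0,0]]], claw=1)

```text
t: 17.85
tool_pos: [0.5624, -0.2692, 0.3205]
orientation: [2.215, 2.215, 0.004]
force: [0.9, -0.1, 0.8]
opening: 0.0929
gripper_force: 0.0
```

Request:
apply_moves(series=[[[3,-20,0],[0,0,0]],[[4,-28,0],[0,0,0]],[[4,-28,0],[0,0,0]],[[4,-28,0],[0,0,0]],[[4,-28,0],[0,0,0]],[[4,-28,10],[0,0,0]],[[4,-26,20],[0,0,0]],[[0,0,20],[0,0,0]],[[0,0,0],[0,0,0]],[[0,0,0],[0,0,0]],[[0,0,0],[0,0,0]]])

```text
t: 18.77
tool_pos: [0.3755, -0.2417, 0.2652]
orientation: [2.22, 2.221, 0.0]
force: [0.4, -0.2, 0.3]
opening: 0.0929
gripper_force: 0.0
```

```bash
python3 - <<'E'
from h import *
import cv2
p,d=robot.read_camera("top");cv2.imwrite("pics/t6.png",cv2.resize(p[100:310,180:380],None,fx=2.8,fy=2.8))
W=cloud("top",d)
for nm,(u0,v0,u1,v1),lo,hi in[("wax",(258,180,302,228),.019,.03),("spooltop",(258,170,302,228),.074,.09)]:
    q=W[v0:v1,u0:u1].reshape(-1,3);q=q[(q[:,2]>lo)&(q[:,2]<hi)]
    print(nm,len(q),q.mean(0).round(4),q.min(0).round(3),q.max(0).round(3))
s=robot.read_state();print(s["tool_pos"],s["opening"])
E
```

```text
wax 214 [ 0.5573 -0.2683  0.0253] [ 0.543 -0.296  0.019] [ 0.588 -0.24   0.03 ]
spooltop 322 [ 0.5617 -0.2682  0.08  ] [ 0.543 -0.286  0.074] [ 0.581 -0.249  0.085]
[ 0.37581941 -0.24190541  0.26564914] 0.09317698396345672
```

View pics/t6.png

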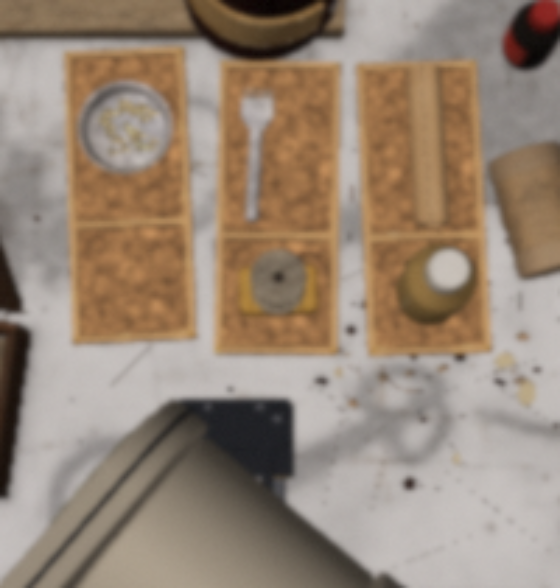

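The spool stands centred on the wax at (278,280), and everything else is unchanged. Now the jar.

Request:
apply_moves(series=[[[1,-1,12],[0,0,0]],[[0,0,18],[0,0,0]],[[0,0,15],[0,0,0]],[[0,0,10],[0,0,0]],[[0,0,7],[0,0,0]],[[0,0,3],[0,0,0]],[[0,0,0],[0,0,0]],[[0,0,0],[0,0,0]]])

```text
t: 19.48
tool_pos: [0.3742, -0.2407, 0.1999]
orientation: [2.221, 2.221, 0.0]
force: [-0.0, 0.4, -0.1]
opening: 0.0931
gripper_force: 0.0
```

Request:
apply_moves(series=[[[0,0,0],[0,0,0]],[[0,0,0],[0,0,0]],[[0,0,0],[0,0,0]],[[0,0,0],[0,0,0]],[[0,0,0],[0,0,0]],[[0,0,0],[0,0,0]],[[0,0,0],[0,0,0]],[[0,0,0],[0,0,0]],[[0,0,0],[0,0,0]],[[0,0,0],[0,0,0]],[[0,0,0],[0,0,0]]], claw=0, newtons=18)

```text
t: 20.4
tool_pos: [0.3738, -0.2404, 0.1993]
orientation: [-2.221, -2.221, 0.0]
force: [-0.3, -0.8, -0.1]
opening: 0.0412
gripper_force: 18.0
```

Request:
apply_moves(series=[[[0,0,-10],[0,0,0]],[[0,0,-20],[0,0,0]],[[0,0,-20],[0,0,0]],[[7,17,0],[0,0,0]],[[11,27,0],[0,0,0]],[[11,27,0],[0,0,0]],[[11,27,0],[0,0,0]],[[11,27,0],[0,0,0]],[[11,27,0],[0,0,0]],[[11,27,0],[0,0,0]],[[6.5,17,0],[0,0,0]],[[0,0,0],[0,0,0]]])

```text
t: 21.4
tool_pos: [0.5724, -0.1593, 0.2501]
orientation: [2.218, 2.223, 0.002]
force: [0.5, -0.5, -1.3]
opening: 0.0412
gripper_force: 18.0
```

Request:
apply_moves(series=[[[0,0,0],[0,0,0]],[[0,0,12],[0,0,0]],[[0,0,12],[0,0,0]],[[0,0,8],[0,0,0]],[[0,0,5],[0,0,0]],[[0,0,3],[0,0,0]],[[0,0,2],[0,0,0]],[[0,0,0],[0,0,0]],[[0,0,0],[0,0,0]],[[0,0,0],[0,0,0]]])

```text
t: 22.23
tool_pos: [0.5701, -0.161, 0.2079]
orientation: [2.221, 2.221, 0.001]
force: [-1.1, -0.0, -2.3]
opening: 0.0414
gripper_force: 18.0
```

```bash
python3 - <<'E'
from h import *
import cv2
p,d=robot.read_camera("scene");cv2.imwrite("pics/s7.png",cv2.resize(p[170:300,200:400],None,fx=4,fy=4))
s=robot.read_state();print(s["tool_pos"],s["opening"],s["force"])
E
```

```text
[ 0.57011877 -0.16098478  0.20789268] 0.041135163795210164 [ 1.03902893  0.87744737 -2.33297952]
```

View pics/s7.png

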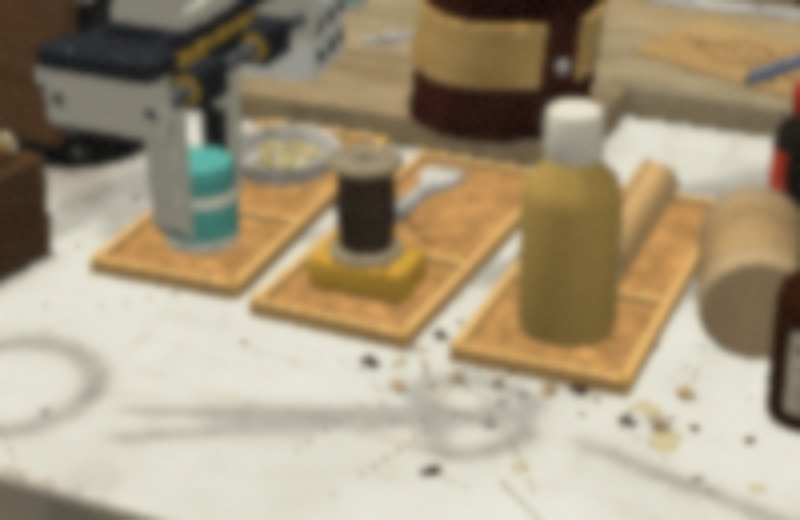

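The jar is held upright over its compartment with its foot at about (205,245). The spool on the wax and the bottle are both standing. About 2.5 mm remains.

Request:
apply_moves(series=[[[0,0,1],[0,0,0]],[[0,0,1],[0,0,0]],[[0,0,0.5],[0,0,0]],[[0,0,0],[0,0,0]],[[0,0,0],[0,0,0]]])

```text
t: 22.7
tool_pos: [0.57, -0.1609, 0.2053]
orientation: [2.221, 2.221, 0.0]
force: [-1.8, 1.3, 3.4]
opening: 0.041
gripper_force: 18.0
```

Request:
apply_moves(series=[[[0,0,0],[0,0,0]],[[0,0,0],[0,0,0]],[[0,0,0],[0,0,0]],[[0,0,0],[0,0,0]],[[0,0,0],[0,0,0]],[[0,0,0],[0,0,0]],[[0,0,-15],[0,0,0]],[[0,0,-25],[0,0,0]],[[0,0,-30],[0,0,0]],[[0,0,-30],[0,0,0]],[[0,0,-10],[0,0,0]],[[0,0,0],[0,0,0]]], claw=0.78)

```text
t: 23.7
tool_pos: [0.5711, -0.1614, 0.3188]
orientation: [2.217, 2.217, 0.004]
force: [-0.3, -0.2, -0.3]
opening: 0.0724
gripper_force: 0.0
```

Request:
apply_moves(series=[[[0,-20,0],[0,0,0]],[[0,-28,0],[0,0,0]],[[0,-28,0],[0,0,0]],[[0,-28,0],[0,0,0]],[[0,-28,0],[0,0,0]],[[0,-28,0],[0,0,0]],[[0,-15,0],[0,0,0]],[[0,0,0],[0,0,0]],[[0,0,0],[0,0,0]],[[0,0,0],[0,0,0]]])

```text
t: 24.53
tool_pos: [0.3952, -0.1609, 0.3141]
orientation: [-2.221, -2.221, -0.0]
force: [0.3, -0.1, 0.0]
opening: 0.0727
gripper_force: 0.0
```

```bash
python3 - <<'E'
from h import *
import cv2
p,d=robot.read_camera("top");cv2.imwrite("pics/t8.png",cv2.resize(p[100:310,180:380],None,fx=2.8,fy=2.8))
W=cloud("top",d)
for nm,(u0,v0,u1,v1),lo,hi in[("jar",(200,170,255,228),.045,.065),("spooltop",(258,170,302,228),.074,.09),("cap",(310,170,370,230),.115,.14)]:
    q=W[v0:v1,u0:u1].reshape(-1,3);q=q[(q[:,2]>lo)&(q[:,2]<hi)]
    print(nm,len(q),q.mean(0).round(4),q.min(0).round(3),q.max(0).round(3))
s=robot.read_state();print(s["tool_pos"],s["opening"])
E
```

```text
jar 320 [ 0.5701 -0.162   0.0546] [ 0.551 -0.181  0.045] [ 0.589 -0.141  0.059]
spooltop 321 [ 0.5616 -0.2681  0.0801] [ 0.543 -0.286  0.074] [ 0.581 -0.249  0.085]
cap 187 [ 0.5596 -0.3798  0.1247] [ 0.547 -0.394  0.115] [ 0.574 -0.367  0.13 ]
[ 0.3954614  -0.16088537  0.31427555] 0.07247269610553232
```

View pics/t8.png

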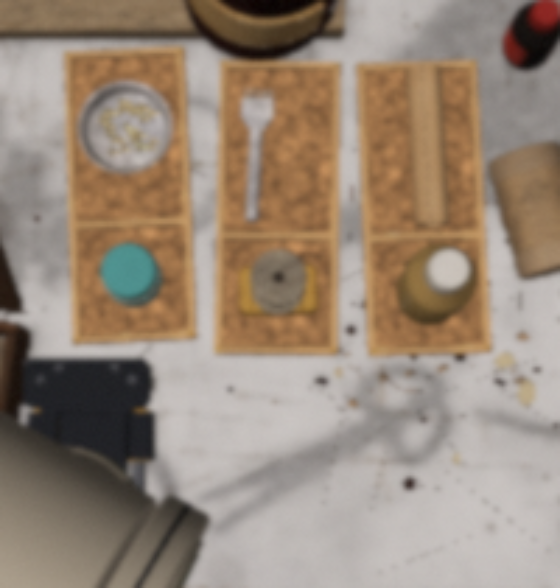

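The jar (130,275), the spool on the wax (278,280) and the bottle (432,285) are all centred in their compartments. The dish, iron and roll are unmoved and the robot is clear.

```bash
python3 -c "
from plant import robot
print(robot.close_job())"
```

```text
the job is handed in; nothing more can be done
None
```

The job is handed in, with no verdict returned: by the last camera measurements the wax, spool, bottle and jar are upright and within about 2 mm of their target centres, the iron, roll and dish look unmoved, the gripper is clear, and it took about 25 s.

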